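Close the vacuum chamber and hold the hand pump on its nipple

ROBOT

A 6-joint arm with a two-finger parallel gripper is mounted at the origin on a cart in front of the work surface, level with it; the furniture and walls round the work are solid. World frame = base frame: x ahead of the robot, y to its left, z up, the work surface at z = 0. Lengths are in m, angles in rad, forces in N, time in s.
With the tool pointing down it reaches from about 0.35 to 0.975 m from the base axis. Payload 7.1 kg.
Tool frame: the origin (TCP) lies midway between the tips of the shut fingers; the grasp point (between the pads) lies manip.hold_point_z behind it (manip.hold_point_z is the distance from the TCP to the grasp point, in m); z points along the fingers, y is the line along which they close (so a half turn about z gives the same grasp; the last joint's range is limited). The gripper opens to 88 mm and grips with 3 to 60 N. Pads are 20 mm wide; open, the fingers measure 115 mm over their backs; the gripper's body (75 mm by 178 mm) begins 61 mm behind the grasp point.
Start: joints at [1.188, 0.423, 1.63, -0, 1.089, -0.019], TCP at [0.222, 0.584, 0.194] pointing down, gripper open.
Joint ranges: [-3, 3], [-0.9, 2.11], [0.09, 2.58], [-1.31, 4.45], [0.11, 2.69], [-2.54, 2.54]. Speed limits (rad/s): [2.39, 2.39, 3.01, 3.14, 3.14, 3.14].

INTERFACE

Orientations are given as a unit quaternion [x, y, z, w].
In Python, from plant import observe, eyes, sign_off, manip gives the robot as it stands.
- The arm moves only by the tool servo_tool, never from a script. Its argument "series" is one flat list of numbers, 7 for each row, row after row: the shift along the tool's x, y, z in cm, then the turn, a rotation vector about the tool's x, y, z in degrees, then the finger opening in cm, from 0 to 8.78. In form: [tx, ty, tz, ax, ay, az, claw, tx, ty, tz, ax, ay, az, claw, ...]. A call has 1 to 8 rows; each row shifts and turns the commanded pose from where the row before left it, along the tool's axes as they then stand; what a row does not reach is not made up. A row lasts 1/8 s, in which the tool goes at most 62.5 mm and 10.7 degrees, less where a joint would pass 70% of its speed; a pose out of reach is approached as far as the arm can. A call is refused whole if a number of a shift passes 6.25 or a number of a turn 10.7, either way. A call with a gripper value outside its range is refused whole. The fingers move at their own pace and stop on an object; the grip force is fixed at half the most. Time passes only in rows, so rows that do not move let the fingers close. It gives the time, the measured TCP pose, the force, the opening and the grip force at its end, in the units of the state.
- observe(): the state, without advancing time (a new reading comes with each control period).
- eyes.snapshot(name): name is "side" or "top" or "wrist"; returns a dict with "pixels" (480x640x3 uint8, red, green, blue), "range_z" (480x640 float32, m along the optical axis (not along the pixel's ray), 0 where there is no reading), "intrinsics" (3x3 intrinsics, pixels), "position" and "rotation" of the camera in the world; the wrist camera has in their place "tool_from_camera" (4x4, takes a point from camera to tool coordinates, whose origin is the TCP and whose axes are the flange's). Camera axes: x right, y down, z forward; pixel columns grow to the right and rows downward; lengths in m; the calibration is good to about 2 mm. A picture is of the moment at which its call begins: read the wrist's pose just before it.
- sign_off(): hands the job in; it is judged then, once.
The state is a dict: "time": time; "joint_positions": joint angles; "joint_velocities": joint speeds; "joint_torque": joint torques, N m; "position": TCP position; "orientation": TCP orientation; "contact_force": force on the tool from outside, world axes, zero at the start; "moment": the same for the moment, N m; "finger_gap": finger opening in m; "grip_force": force on a finger pad.
Only numpy, scipy, OpenCV 4.12 (cv2) and the standard library are available. Lean on these libraries where they do the work, as an engineer would, in place of code of your own. Each camera call takes 0.05 s, during which the arm holds its last target. There are 200 camera calls.

TASK

Close the steel vacuum chamber: set its lid on the pot so that the plug drops into the mouth and the lid lies flush on the gasket all round. Then take the hand vacuum pump out of its stand and push its coupler squarely down onto the tilted nipple on the lid until it snaps over the nipple's head and is fully home, so that the sprung valve pin inside is pushed in. Press gently but firmly, and finish while still holding the pump pressed home there, with the lid still flush; do not shift the timer, the dropper bottle, the rubber stopper or anything else round about.

Things in the scene. Friction and masses are not known exactly. Their poses are not given: they have to be found in the camera images.
- chamber_rim (a point): Open round steel pot (the vacuum chamber), fixed on the bench, 136 mm across its flange, 82 mm high, black gasket on the flange, a small dish inside; mouth 104 mm wide. Point: centre of the mouth at the gasket's top face, 82 mm above the bench; z up. Two thin wire handles stand out to 88 mm from the centre on its own +y and -y sides, 50 mm above the bench.
- lid_handle (a point): Black bar handle on top of the loose lid: 50 mm long along the lid's x, 14 mm wide, 14 mm high; take it from above, across y. Point: centre of the bar, on the lid's axis, 29 mm above the disc's top and 41 mm above its underside. z up; the nipple stands on the -x side, a small dial gauge (20 mm high, 31 to 65 mm from the axis) on the +x side.
- lid_face (a point): Loose steel lid, about 0.75 kg: disc 136 mm across, 12 mm thick, with a round plug below (99 mm across, 9 mm deep, chamfered foot) on which it lies on the bench at first. Point: centre of the disc's underside, the sealing face; it meets chamber_rim when the lid is on. Any turn about the vertical is fine: choose where the nipple leans. Axes as lid_handle.
- nipple_tip (a point): Steel nipple fixed on the lid, leaning 30 degrees from vertical outwards to the lid's -x. Point: tip of its head, 68 mm from the lid's axis, 43 mm above the disc's top; z points outwards along its axis (the coupler goes on along -z). 9 mm thick at the tip, 15 mm at 6 to 8 mm below it, then a 10 mm stem; 30 mm below the tip a hexagonal collar 35 mm across, where the coupler's mouth stops hard.
- valve (a joint): Sprung valve pin, 5 mm thick, standing 8 mm out of the nipple's tip; the bottom of the coupler's bore pushes it in. 0 = shut, grows as it goes in (m), about 0.006 with the coupler fully home. Its spring gives about 3 N at first touch and 9 N at 0.006, so the pump backs off some 6 mm when not pressed.
- pump_grip (a point): Rubber grip, the top part of the loose hand vacuum pump (about 0.35 kg, 155 mm long, round, upright in its stand, coupler down). Grip 32 mm thick, 47 mm long. Point: centre of the grip on the pump's axis, 22 mm below its top and 133 mm above the coupler's mouth; z points from coupler to grip. A shoulder starts 25 mm below the point and widens to a 45 mm thick body.
- pump_mouth (a point): Centre of the open mouth of the pump's steel coupler (27 to 33 mm thick, 42 mm long); axes as pump_grip. Bore 20 mm wide, 32 mm deep, flared to 26 mm at the mouth. Four sprung balls in it, 13 mm from the mouth, ride over the nipple's head (about 5 N, mouth some 15 to 11 mm short of the collar), then snap behind it; then only the valve spring resists up to the collar.
- stand: White plastic stand, fixed on the bench: foot 84 mm across, upright cup 54 mm across and 50 mm high (38 mm bore) that holds the coupler loosely, its mouth 8 mm above the bench; lift the pump at least 50 mm straight up to clear it. Origin: centre of its underside.
- timer: Bystander: white upright timer, 22 x 64 mm, 62 mm high. Origin at the centre of its underside.
- dropper_bottle: Bystander: amber dropper bottle, 36 mm across, 93 mm high. Origin at the centre of its underside.
- stopper: Bystander: rubber stopper, 36 mm across, 25 mm high. Origin at the centre of its underside.

How it is judged:
By the outcome, as a careful person would: the job done as asked, in the order asked, and still so for the second after the job is handed in, while the arm keeps its last pose, push and grip.
It also fails if it takes over 54 s, if anything falls off the work surface, if the arm or the gripper's body presses on something with over 40 N, if the wrist force passes 120 N, or if a joint passes its speed limit or range.

## Working session

There is one attempt and no reset: what is moved stays moved. The work goes in short steps, Python scripts to look and compute and a tool call to move; the robot and the scene stay as the last step left them, time stands still between calls to the robot, and variables do not carry over. Pictures are saved under pics/ and viewed, at most 10 in all, crops included, and the job is handed in when it is done.

Besides the shell and the picture viewer there is one more tool, called as name(argument=value, ...) on one line, values as JSON. servo_tool: Moves the arm, as the interface text tells. Its arguments: {"type":"object","properties":{"series":{"type":"array","items":{"type":"number"}}},"required":["series"]}

```bash
ls; mkdir -p pics
cat > h.py <<'E'
import numpy as np,cv2
from scipy.spatial.transform import Rotation as R
from plant import observe,eyes,manip,sign_off
def shot(n):
    s=observe();d=eyes.snapshot(n)
    if n=="wrist":
        T=np.eye(4);T[:3,:3]=R.from_quat(s["orientation"]).as_matrix();T[:3,3]=s["position"]
        M=T@np.array(d["tool_from_camera"])
    else:
        M=np.eye(4);r=np.array(d["rotation"]);M[:3,:3]=r if r.shape==(3,3) else R.from_quat(r).as_matrix();M[:3,3]=d["position"]
    K=np.array(d["intrinsics"]);z=d["range_z"];v,u=np.mgrid[:480,:640]
    P=np.stack([(u-K[0,2])/K[0,0]*z,(v-K[1,2])/K[1,1]*z,z],-1)@M[:3,:3].T+M[:3,3]
    P[z==0]=np.nan
    return d["pixels"],P,M,K
def save(n,im): cv2.imwrite("pics/"+n,im[...,::-1])
def st():
    s=observe();print({k:np.round(s[k],4).tolist() for k in s})
E
python3 - <<'E'
from h import *
st();print(manip.hold_point_z,[a for a in dir(manip) if a[0]!='_'])
for n in("side","top"):
    im,P,M,K=shot(n);save(n+"0.png",im);np.savez(n+"0.npz",im=im,P=P,M=M,K=K);print(n,M.round(3).tolist(),K.tolist())
E
```

```text
pics
{'time': 0.0, 'joint_positions': [1.188, 0.4239, 1.6307, -0.0, 1.0887, -0.019], 'joint_velocities': [-0.0003, -0.0002, 0.0007, -0.0003, -0.0, 0.0009], 'joint_torque': [0.0001, -54.4617, -27.3678, 0.0645, 0.0225, -0.0001], 'position': [0.2221, 0.5835, 0.193], 'orientation': [0.1809, 0.9835, -0.0008, -0.0002], 'contact_force': [-0.3508, 0.1632, 0.7141], 'moment': [-0.0249, -0.0395, 0.0151], 'grip_force': 0.0, 'finger_gap': 0.0878}
0.0187 ['PlanningError', 'hold_point_z']
side [[-0.999, -0.026, 0.042, 0.427], [-0.049, 0.635, -0.771, 1.104], [-0.007, -0.772, -0.635, 1.004], [0.0, 0.0, 0.0, 1.0]] [[588.7664545137736, 0.0, 327.4211062722512], [0.0, 588.7664545137736, 235.27123399989637], [0.0, 0.0, 1.0]]
top [[-0.153, -0.965, 0.212, 0.248], [-0.988, 0.151, -0.028, 0.049], [-0.005, -0.214, -0.977, 1.219], [0.0, 0.0, 0.0, 1.0]] [[526.3143673669017, 0.0, 321.25709317180105], [0.0, 526.3143673669017, 231.07886720420555], [0.0, 0.0, 1.0]]
```

View pics/top0.png

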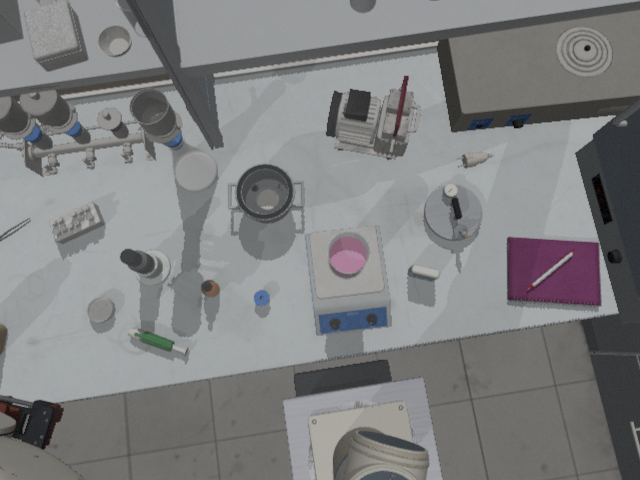

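View pics/side0.png

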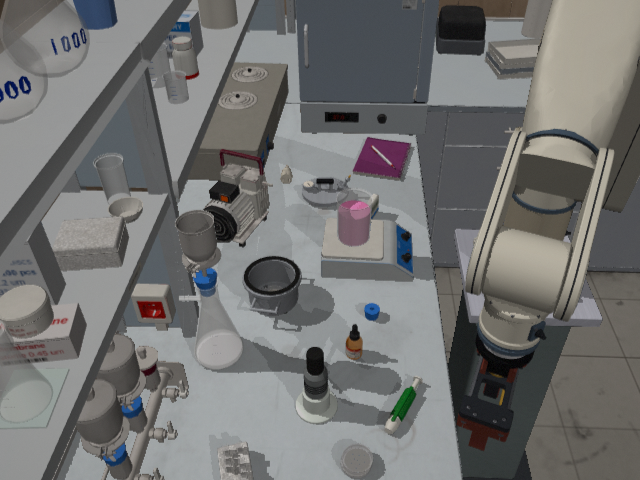

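The top view shows the pot at (265,193), the lid at (453,212) with its handle from (454,197) to (459,218), the gauge at (450,190) and the nipple at about (462,232). The pump in its stand is at (135,258)–(155,268) and the dropper at (211,288). In the side view the pump is at (316,380) and the pot at (272,283). I'll measure these from depth.

```bash
python3 - <<'E'
from h import *
from scipy.optimize import least_squares
def circ(p):
    r=least_squares(lambda q:np.hypot(p[:,0]-q[0],p[:,1]-q[1])-q[2],[*p.mean(0)[:2],.05],loss='soft_l1',f_scale=.003).x;return r.round(4)
for n in("top","side"):
    d=np.load(n+"0.npz");P=d["P"].reshape(-1,3);P=P[~np.isnan(P).any(1)]
    D=d["P"]
    if n=="top":
        for nm,(u,v) in dict(pot=(265,175),handle=(457,208),gauge=(450,190),nip=(462,232),pumptop=(128,255),dropper=(209,286),stop=(262,298),timer=(424,271),flask=(196,170),funnel=(150,108),beaker=(348,256),scale=(350,290),hot=(475,158),pump2=(365,120),grey=(101,310)).items(): print(nm,D[v,u].round(3))
    else:
        for nm,(u,v) in dict(handle=(324,182),gauge=(309,186),nip=(347,183),pumptop=(315,352),pot=(272,265),shelf=(150,170)).items(): print(nm,D[v,u].round(3))
    pot=D[193,265] if n=="top" else D[290,272]
    c=np.array([.60,.12])if 0 else None
    np.save(n+"P.npy",P)
Pt=np.load("topP.npy");Ps=np.load("sideP.npy")
d=np.load("top0.npz")["P"];p0=d[175,265];
for P in(Pt,Ps):
    m=(np.hypot(P[:,0]-p0[0]+.06,P[:,1]-p0[1])<.13)&(abs(P[:,2]-.082)<.006);q=P[m];c=np.median(q,0)
    q=q[np.hypot(*(q-c).T[:2])<.085];print("rim",len(q),circ(q),q[:,2].mean())
    l=d[222,445];m=(np.hypot(P[:,0]-l[0],P[:,1]-l[1])<.15)&(abs(P[:,2]-.021)<.004);q=P[m];
    print("lid",len(q),q.min(0),q.max(0),np.median(q,0))
E
python3 - <<'E'
import cv2
a=cv2.imread('pics/top0.png');b=cv2.imread('pics/side0.png')
x=cv2.resize(a[170:260,400:510],None,fx=5,fy=5,interpolation=2)
y=cv2.resize(b[160:220,285:395],None,fx=5,fy=5,interpolation=2)
cv2.imwrite('pics/z.png',cv2.resize(cv2.vconcat([x,y]),None,fx=.75,fy=.75))
E
```

```text
pot [0.659 0.125 0.037]
handle [ 0.506 -0.299  0.057]
gauge [ 0.555 -0.297  0.037]
nip [ 0.449 -0.297  0.059]
pumptop [0.488 0.414 0.166]
dropper [0.414 0.278 0.067]
stop [ 0.378  0.173 -0.002]
timer [ 0.376 -0.197  0.055]
flask [0.675 0.273 0.093]
funnel [0.733 0.306 0.299]
beaker [ 0.419 -0.028  0.155]
scale [ 0.358 -0.026  0.068]
hot [ 0.625 -0.374  0.033]
pump2 [ 0.714 -0.115  0.141]
grey [0.404 0.532 0.026]
handle [ 0.511 -0.29   0.052]
gauge [ 0.554 -0.28   0.044]
nip [ 0.447 -0.363  0.   ]
pumptop [0.489 0.416 0.162]
pot [0.616 0.074 0.059]
shelf [0.782 0.256 0.442]
rim 1014 [0.6046 0.1281 0.0597] 0.08069199718174808
lid 1871 [ 0.35397633 -0.36698337  0.01700036] [ 0.61735114 -0.16954215  0.02499545] [ 0.50451267 -0.28930486  0.02079629]
rim 804 [0.6084 0.1341 0.0596] 0.0805527383656725
lid 614 [ 0.35732224 -0.40308165  0.01704437] [ 0.61823118 -0.17127385  0.02499735] [ 0.51414317 -0.2781268   0.0207744 ]
```

View pics/z.png

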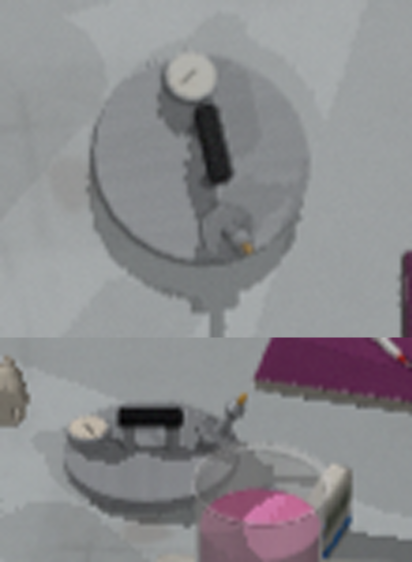

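The crop shows the handle from (207,107) to (217,180), with the gauge on the far side and the nipple's pin toward the robot. The lid's +x therefore points almost along world +x. I'm moving over the lid.

servo_tool(series=[0, 0, -5.5, 0, 0, -10.4, 8.78, 0, 0, -5.5, 0, 0, -10.4, 8.78, -4.4, -4.2, 0, 0, 0, 0, 8.78, -4.4, -4.2, 0, 0, 0, 0, 8.78, -4.4, -4.2, 0, 0, 0, 0, 8.78, -4.4, -4.2, 0, 0, 0, 0, 8.78, -4.4, -4.2, 0, 0, 0, 0, 8.78, -4.4, -4.2, 0, 0, 0, 0, 8.78])

```text
time: 1.1
position: [0.4872, 0.3302, 0.3035]
orientation: [0.0, 1.0, -0.0, -0.0]
contact_force: [0.2, 0.3, -0.8]
finger_gap: 0.088
grip_force: 0.0
```

servo_tool(series=[0, -6.2, 0, 0, 0, 0, 8.78, 0, -6.2, 0, 0, 0, 0, 8.78, 0, -6.2, 0, 0, 0, 0, 8.78, 0, -6.2, 0, 0, 0, 0, 8.78, 0, -6.2, 0, 0, 0, 0, 8.78, 0, -6.2, 0, 0, 0, 0, 8.78, 0, -6.2, 0, 0, 0, 0, 8.78, 0, -6.2, 0, 0, 0, 0, 8.78])

```text
time: 2.1
position: [0.4853, -0.1661, 0.3037]
orientation: [0.0, 1.0, 0.0, 0.0]
contact_force: [1.1, -0.1, -0.3]
finger_gap: 0.0882
grip_force: 0.0
```

servo_tool(series=[0, -6.2, 0, 0, 0, 0, 8.78, 0, -6.0, 2, 0, 0, 0, 8.78, 0, 0, 3, 0, 0, 0, 8.78, 0, 0, 0, 0, 0, 0, 8.78])

```text
time: 2.6
position: [0.4838, -0.285, 0.2515]
orientation: [0.001, 1.0, 0.002, -0.002]
contact_force: [0.3, -0.2, 0.2]
finger_gap: 0.0877
grip_force: 0.0
```

Run:
```python
from h import *
st()
im,P,M,K=shot("wrist");save("w1.png",im);np.savez("w1.npz",im=im,P=P,M=M,K=K);print(M.round(3).tolist())
```

```text
{'time': 2.6, 'joint_positions': [-0.5536, 0.2696, 1.713, 0.0001, 1.1647, -2.1223], 'joint_velocities': [0.0244, -0.0386, -0.0419, -0.0005, 0.0264, 0.0017], 'joint_torque': [-0.9406, -44.8917, -28.296, -0.0915, -0.3034, -0.0185], 'position': [0.4838, -0.285, 0.2515], 'orientation': [0.0011, 1.0, 0.0016, -0.0024], 'contact_force': [0.3176, -0.2469, 0.2399], 'moment': [-0.0125, -0.0456, -0.0256], 'grip_force': 0.0, 'finger_gap': 0.0877}
[[0.002, 0.959, 0.285, 0.406], [1.0, -0.003, 0.003, -0.285], [0.004, 0.285, -0.959, 0.443], [0.0, 0.0, 0.0, 1.0]]
```

View pics/w1.png

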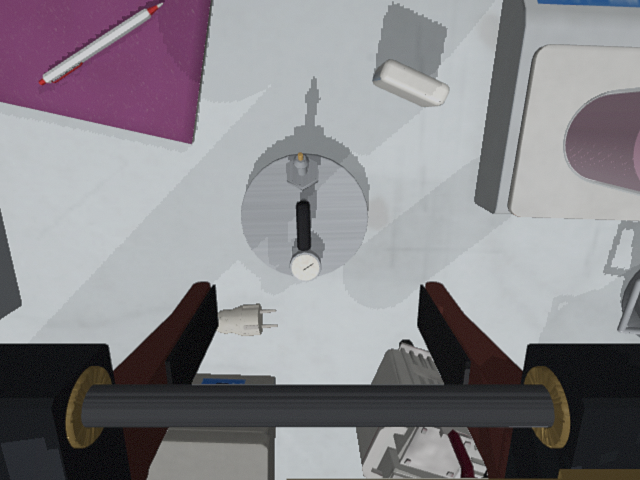

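The wrist view shows the lid with its handle from (303,202) to (304,249), the gauge at (306,266) and the pin tip at (300,157). The area around it is clear.

Run:
```python
from h import *
d=np.load("w1.npz");P=d["P"];im=d["im"].astype(int)
def ray(u,v,z,M=d["M"],K=d["K"]):
    r=M[:3,:3]@[(u-K[0,2])/K[0,0],(v-K[1,2])/K[1,1],1];o=M[:3,3];return (o+r*(z-o[2])/r[2]).round(4)
s=P[150:280,235:375].reshape(-1,3);c=im[150:280,235:375].sum(-1).reshape(-1)
m=(s[:,2]>.046)&(s[:,2]<.066)&(c<130);h=s[m];print("handle",m.sum(),h.min(0),h.max(0),np.median(h,0),(h.min(0)+h.max(0))/2)
q=h[:,:2]-h[:,:2].mean(0);e=np.linalg.eigh(q.T@q)[1][:,1];print("dir",np.degrees(np.arctan2(*e[::-1])))
m=(abs(s[:,2]-.021)<.004);q=s[m];print("disc",(q.min(0)+q.max(0))/2,q.max(0)-q.min(0),np.median(q[:,2]))
print("h",ray(304,225,.057),"gauge",ray(306,266,.041),"pin",ray(300,157,.07),"nip",P[160:170,298:304,:].reshape(-1,3)[::12].round(3))
# triangulate handle centre: wrist, top, side
L=[]
for n,u,v in(("w1",304,225),("top0",400+212/3.75,170+144/3.75),("side0",285+150/3.75,160+(417-337.5)/3.75)):
    D=np.load(n+".npz");M,K=D["M"],D["K"];r=M[:3,:3]@[(u-K[0,2])/K[0,0],(v-K[1,2])/K[1,1],1];L.append((M[:3,3],r/np.linalg.norm(r)))
A=sum(np.eye(3)-np.outer(r,r) for o,r in L);b=sum((np.eye(3)-np.outer(r,r))@o for o,r in L);x=np.linalg.solve(A,b);print("tri",x,[np.linalg.norm(np.cross(x-o,r)).round(4) for o,r in L])
```

```text
handle 617 [ 0.48463611 -0.30452602  0.0502165 ] [ 0.53435618 -0.29110606  0.05857031] [ 0.50777197 -0.29774603  0.05608714] [ 0.50949614 -0.29781604  0.05439341]
dir -179.2470004016467
disc [ 0.50867668 -0.297889    0.02080277] [0.13249624 0.13477121 0.00741611] 0.02059986791045021
h [ 0.5074 -0.2968  0.057 ] gauge [ 0.5561 -0.2957  0.041 ] pin [ 0.4408 -0.2993  0.07  ] nip [[ 0.444 -0.301  0.065]
 [   nan    nan    nan]
 [ 0.448 -0.301  0.064]
 [ 0.45  -0.302  0.063]
 [ 0.452 -0.302  0.061]]
tri [ 0.5083868  -0.29821484  0.04935304] [np.float64(0.0016), np.float64(0.0021), np.float64(0.0007)]
```

servo_tool(series=[-2.5, -1.3, 4, 0, 0, 0, 8.78, 0, 0, 5, 0, 0, 0, 8.78, 0, 0, 5, 0, 0, 0, 8.78, 0, 0, 4, 0, 0, 0, 6, 0, 0, 3, 0, 0, 0, 5, 0, 0, 0.8, 0, 0, 0, 4, 0, 0, 0, 0, 0, 0, 4])

```text
time: 3.52
position: [0.5116, -0.2983, 0.037]
orientation: [-0.0, 1.0, -0.0, 0.0]
contact_force: [-0.4, -0.4, -0.8]
finger_gap: 0.0512
grip_force: 0.0
```

servo_tool(series=[0.2, 0, 0.4, 0, 0, 0, 4, 0, 0, 0, 0, 0, 0, 1, 0, 0, 0, 0, 0, 0, 0, 0, 0, 0, 0, 0, 0, 0, 0, 0, 0, 0, 0, 0, 0, 0, 0, 0, 0, 0, 0, 0, 0, 0, 0, 0, 0, 0, 0])

```text
time: 4.4
position: [0.5087, -0.2984, 0.032]
orientation: [0.0, 1.0, 0.0, -0.0]
contact_force: [0.5, -0.8, 0.4]
finger_gap: 0.0001
grip_force: 0.0
```

servo_tool(series=[0, 0, -3, 0, 0, 0, 0, 0, 0, -5, 0, 0, 0, 0, 0, 0, -5, 0, 0, 0, 0, 0, 0, -5, 0, 0, 0, 0, 0, 0, -5, 0, 0, 0, 0, 0, 0, -3, 0, 0, 0, 0, 0, 0, 0, 0, 0, 0, 0])

```text
time: 5.28
position: [0.5099, -0.2992, 0.2947]
orientation: [0.0, 1.0, -0.001, 0.002]
contact_force: [0.5, 0.9, 0.0]
finger_gap: 0.0005
grip_force: 0.0
```

Run:
```python
from h import *
st()
im,P,M,K=shot("wrist");np.savez("w2.npz",im=im,P=P,M=M,K=K)
a=shot("top");np.savez("t2.npz",im=a[0],P=a[1],M=a[2],K=a[3]);b=shot("side")
x=cv2.resize(im,(520,390));t=cv2.resize(a[0][150:280,380:520],(280,260));y=cv2.resize(b[0][130:230,270:420],(280,187))
o=np.zeros((460,800,3),np.uint8);o[:390,:520]=x;o[:260,520:]=t;o[265:452,520:]=y;save("c2.png",o)
```

```text
{'time': 5.275, 'joint_positions': [-0.5507, 0.2716, 1.609, -0.0, 1.2557, -2.1207], 'joint_velocities': [-0.0005, 0.0428, 0.0593, -0.0011, -0.0271, 0.0014], 'joint_torque': [0.0098, -50.0543, -31.8051, -0.0512, 0.3582, 0.0003], 'position': [0.5099, -0.2992, 0.2947], 'orientation': [0.0004, 1.0, -0.0014, 0.0022], 'contact_force': [0.4796, 0.945, 0.0481], 'moment': [0.0592, 0.0106, -0.0477], 'grip_force': 0.0, 'finger_gap': 0.0005}
```

View pics/c2.png

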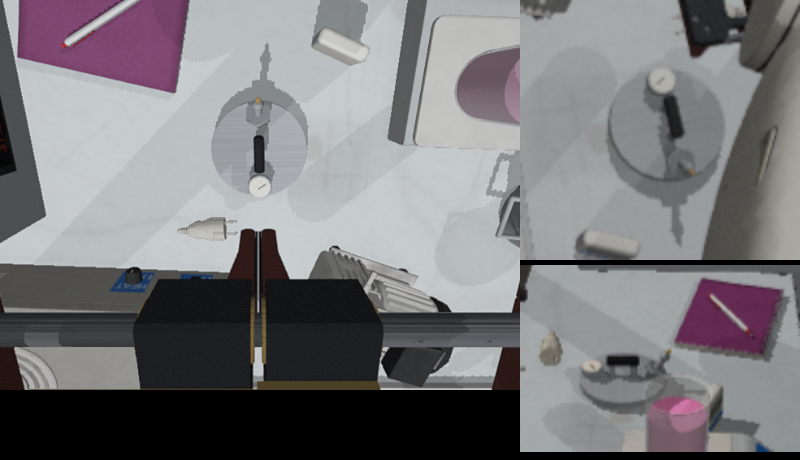

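The lid hasn't moved and the fingers closed on nothing. Next I'm checking where the fingertips really are against the reported TCP.

Run:
```python
from h import *
d=np.load("w2.npz");P=d["P"];M=d["M"];K=d["K"];print("TCP",observe()["position"],K[0,0])
for v in range(280,380,8): print(v,P[v,310].round(4),P[v,330].round(4))
s=P[110:250,240:400].reshape(-1,3);c=d["im"][110:250,240:400].astype(int).sum(-1).reshape(-1)
m=(s[:,2]>.046)&(s[:,2]<.066)&(c<130);h=s[m];print("handle",m.sum(),h.min(0),h.max(0))
t=np.load("t2.npz");Q=t["P"].reshape(-1,3);m=(Q[:,2]>.25)&(Q[:,2]<.40)&(abs(Q[:,0]-.51)<.12)&(abs(Q[:,1]+.3)<.15);q=Q[m];print("top",m.sum(),q.min(0),q.max(0),q[q[:,2].argsort()[:10]].round(3))
```

```text
TCP [ 0.50786661 -0.2979392   0.29037916] 407.9698349220376
280 [ 0.6364 -0.3088 -0.0008] [ 0.6364 -0.2831 -0.0008]
288 [ 0.4999 -0.3016  0.3293] [ 0.4997 -0.2933  0.3297]
296 [ 0.4993 -0.3014  0.3383] [ 0.499  -0.2936  0.3389]
304 [ 0.4995 -0.3013  0.3447] [ 0.4989 -0.2938  0.346 ]
312 [ 0.4991 -0.3012  0.3521] [ 0.499  -0.2939  0.3522]
320 [ 0.4993 -0.3011  0.3576] [ 0.4994 -0.2941  0.3574]
328 [ 0.4995 -0.301   0.3628] [ 0.4996 -0.2942  0.3626]
336 [ 0.4984 -0.3008  0.3698] [ 0.4994 -0.2944  0.3681]
344 [ 0.4995 -0.3008  0.3727] [ 0.4775 -0.2957  0.4083]
352 [ 0.4989 -0.3007  0.3781] [ 0.4769 -0.2958  0.4123]
360 [ 0.4991 -0.3006  0.382 ] [ 0.477  -0.2959  0.415 ]
368 [ 0.4791 -0.2998  0.4146] [ 0.4766 -0.2959  0.4181]
376 [ 0.4782 -0.2998  0.4184] [ 0.4766 -0.296   0.4207]
handle 521 [ 0.48494234 -0.30390703  0.05183801] [ 0.53350947 -0.29200348  0.0585243 ]
top 16 [ 0.50185277 -0.29158888  0.32594922] [ 0.51806743 -0.27274362  0.39987188] [[ 0.515 -0.291  0.326]
 [ 0.502 -0.29   0.327]
 [ 0.513 -0.29   0.327]
 [ 0.512 -0.292  0.328]
 [ 0.512 -0.289  0.335]
 [ 0.511 -0.29   0.337]
 [ 0.51  -0.291  0.34 ]
 [ 0.511 -0.29   0.344]
 [ 0.506 -0.273  0.398]
 [ 0.513 -0.273  0.398]]
```

Both cameras put the shut fingertips at z ≈ 0.326 while the TCP reads 0.291. The real tips are therefore about 34 mm higher than reported, and the fingers closed above the bar. I'll descend about 34 mm further this time.

servo_tool(series=[0, 0, 4, 0, 0, 0, 5, 0, 0, 5, 0, 0, 0, 5, 0, 0, 5, 0, 0, 0, 5, 0, 0, 5, 0, 0, 0, 5, 0, 0, 4, 0, 0, 0, 5, 0, 0, 3, 0, 0, 0, 5, 0, 0, 1.5, 0, 0, 0, 5, 0, 0, 0, 0, 0, 0, 5])

```text
time: 6.42
position: [0.5075, -0.2977, 0.0155]
orientation: [0.0, 1.0, 0.001, -0.001]
contact_force: [-1.4, -0.0, 0.6]
finger_gap: 0.05
grip_force: 0.0
```

Run:
```python
from h import *
st();im,P,M,K=shot("wrist")
p=P.reshape(-1,3);c=im.reshape(-1,3).astype(int).sum(-1)
s=p[(abs(p[:,0]-.499)<.004)&(abs(p[:,1]+.298)<.05)&(abs(p[:,1]+.298)>.012)&(p[:,2]>.03)];
b=np.round(s[:,1],2)
for y in np.unique(b): print(y,(b==y).sum(),s[b==y,2].min().round(4))
```

```text
{'time': 6.425, 'joint_positions': [-0.5507, 0.6224, 1.8001, 0.0, 0.7224, -2.1208], 'joint_velocities': [-0.0, -0.0396, -0.0221, -0.0001, 0.0123, 0.0006], 'joint_torque': [-0.0098, -54.7861, -17.5207, -0.0325, -0.0784, 0.0002], 'position': [0.5075, -0.2977, 0.0155], 'orientation': [0.0004, 1.0, 0.0009, -0.0014], 'contact_force': [-1.3987, -0.0334, 0.5746], 'moment': [0.042, -0.0036, 0.0298], 'grip_force': 0.0, 'finger_gap': 0.05}
-0.33 2149 0.0432
-0.32 2063 0.0436
-0.27 3458 0.0435
-0.26 731 0.0457
```

servo_tool(series=[0, 0, 1.0, 0, 0, 0, 5, 0, 0, 0.3, 0, 0, 0, 4, 0, 0, 0, 0, 0, 0, 2, 0, 0, 0, 0, 0, 0, 0, 0, 0, 0, 0, 0, 0, 0, 0, 0, 0, 0, 0, 0, 0, 0, 0, 0, 0, 0, 0, 0])

```text
time: 7.35
position: [0.5089, -0.2986, 0.0043]
orientation: [0.0, 1.0, -0.0, 0.0]
contact_force: [-0.8, -0.6, 2.9]
finger_gap: 0.0137
grip_force: 30.0
```

The bar is gripped: gap 13.7 mm, force 30 N. Now lift it and look at the pot from the side on the way.

servo_tool(series=[0, 0, -2, 0, 0, 0, 0, 0, 0, -4.5, 0, 0, 0, 0, 0, 0, -5, 0, 0, 0, 0, 0, 0, -5, 0, 0, 0, 0, 0, 0, -5, 0, 0, 0, 0, 0, 2, -5, 0, 0, 0, 0, -2, 4, -2.5, 0, 0, 0, 0, -2, 4, 0, 0, 0, 0, 0])

```text
time: 8.35
position: [0.5494, -0.1978, 0.2973]
orientation: [0.001, 1.0, -0.001, 0.002]
contact_force: [0.2, -0.2, -7.5]
finger_gap: 0.0137
grip_force: 30.0
```

servo_tool(series=[-2, 4, 0, 0, 0, 0, 0, -2, 3, 0, 0, 0, 0, 0, -1, 1, 0, 0, 0, 0, 0, 0, 0, 0, 0, 0, 0, 0, 0, 0, 0, 0, 0, 0, 0])

```text
time: 8.98
position: [0.5979, -0.1193, 0.2938]
orientation: [0.001, 1.0, -0.0, -0.001]
contact_force: [0.6, -0.9, -6.8]
finger_gap: 0.0139
grip_force: 30.0
```

Run:
```python
from h import *
st();im,P,M,K=shot("wrist");save("w3.png",im);np.savez("w3.npz",im=im,P=P,M=M,K=K)
```

```text
{'time': 8.975, 'joint_positions': [-0.2162, 0.3057, 1.5644, -0.0005, 1.2726, -1.7854], 'joint_velocities': [-0.0081, -0.0021, -0.0011, 0.0012, -0.0037, 0.0014], 'joint_torque': [0.6898, -54.4324, -33.7189, 0.0101, 0.0873, -0.0001], 'position': [0.5979, -0.1193, 0.2938], 'orientation': [0.0007, 1.0, -0.0001, -0.0006], 'contact_force': [0.6467, -0.8969, -6.7956], 'moment': [0.0201, -0.0081, 0.0055], 'grip_force': 29.9963, 'finger_gap': 0.0139}
```

View pics/w3.png

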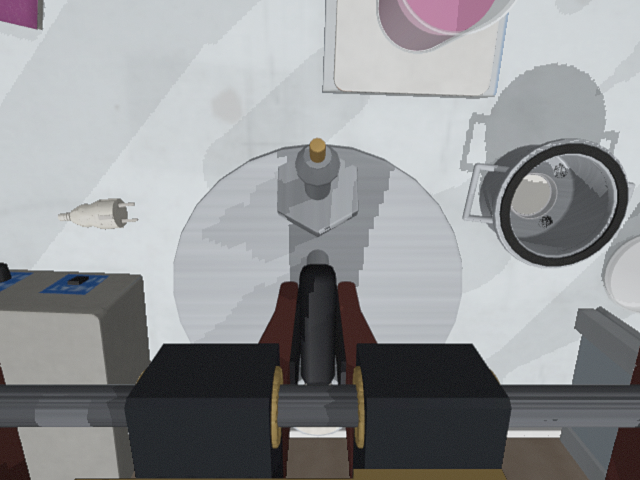

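The lid is held level, with its disc spanning (174–462, 145–…). The pot's gasket ring is centred at about (562,205) and is fully visible.

Run:
```python
from h import *
d=np.load("w3.npz");P=d["P"];M=d["M"];K=d["K"];im=d["im"].astype(int)
def plane(u,v,z):
    r=np.stack([(u-K[0,2])/K[0,0],(v-K[1,2])/K[1,1],np.ones(len(u))],-1)@M[:3,:3].T;o=M[:3,3];return o+r*((z-o[2])/r[:,2])[:,None]
g=((im.sum(-1)<110)).astype(np.uint8);g[:,:480]=0;g[:130]=0;g[280:]=0
g=cv2.morphologyEx(g,cv2.MORPH_OPEN,np.ones((3,3),np.uint8))
n,lab,s,c=cv2.connectedComponentsWithStats(g);k=1+s[1:,4].argmax();print(s[k])
cs,h=cv2.findContours((lab==k).astype(np.uint8),cv2.RETR_CCOMP,cv2.CHAIN_APPROX_NONE)
v,u=np.where(lab==k);zz=P[v,u,2];print("gasket z",np.nanmedian(zz),np.nanpercentile(zz,[10,90]))
for z in(.080,.082):
  for c in sorted(cs,key=len)[-2:]:
    q=plane(c[:,0,0],c[:,0,1],z)[:,:2];(x,y),r=cv2.minEnclosingCircle(q.astype(np.float32))
    A=np.c_[2*q,np.ones(len(q))];w=np.linalg.lstsq(A,(q**2).sum(1),rcond=None)[0];print(z,len(c),w[:2].round(4),np.sqrt(w[2]+w[:2]@w[:2]).round(4),(round(x,4),round(y,4),round(r,4)))
# lid
T=observe()["position"];print("tcp",T)
p=P[140:300,165:470].reshape(-1,3);p=p[~np.isnan(p).any(1)];zd=np.median(p[:,2]);q=p[abs(p[:,2]-zd)<.006]
A=np.c_[q[:,:2],np.ones(len(q))];w=np.linalg.lstsq(A,q[:,2],rcond=None)[0];print("disc top z",zd,"tilt deg",np.degrees(w[:2]))
# lid edge: left/right extents in image rows -> chord midpoint & front
mask=np.zeros((480,640),np.uint8);mask[abs(P[...,2]-zd)<.006]=1;mask[300:]=0;mask[:,:165]=0;mask[:,470:]=0
E=[]
for r in range(155,300,3):
    uu=np.where(mask[r])[0]
    if len(uu)>50:E+=[(uu[0],r),(uu[-1],r)]
E=np.array(E);q=plane(E[:,0]*1.,E[:,1]*1.,zd)[:,:2];A=np.c_[2*q,np.ones(len(q))];w=np.linalg.lstsq(A,(q**2).sum(1),rcond=None)[0];print("lid",w[:2],np.sqrt(w[2]+w[:2]@w[:2]))
uv=np.array([[317.,145]]);print("pin",plane(uv[:,0],uv[:,1],zd+.051))
```

```text
Traceback (most recent call last):
ValueError: attempt to get argmax of an empty sequence
```

Run:
```python
from h import *
d=np.load("w3.npz");P=d["P"];M=d["M"];K=d["K"];im=d["im"].astype(int)
def plane(u,v,z):
    r=np.stack([(u-K[0,2])/K[0,0],(v-K[1,2])/K[1,1],np.ones(len(u))],-1)@M[:3,:3].T;o=M[:3,3];return o+r*((z-o[2])/r[:,2])[:,None]
def fit(q):
    A=np.c_[2*q,np.ones(len(q))];w=np.linalg.lstsq(A,(q**2).sum(1),rcond=None)[0];return w[:2].round(4),np.sqrt(w[2]+w[:2]@w[:2]).round(4)
print(im[205,495:510:3].tolist())
g=((im.sum(-1)<im[205,495:510].sum(-1).min()+60)).astype(np.uint8);g[:,:480]=0;g[:130]=0;g[280:]=0
n,lab,s,c=cv2.connectedComponentsWithStats(g);k=1+s[1:,4].argmax();print(s[k])
cs,h=cv2.findContours((lab==k).astype(np.uint8),cv2.RETR_CCOMP,cv2.CHAIN_APPROX_NONE)
v,u=np.where(lab==k);zz=P[v,u,2];print("gasket z",np.nanmedian(zz),np.nanpercentile(zz,[10,90]))
for c in sorted(cs,key=len)[-2:]: print(len(c),fit(plane(c[:,0,0],c[:,0,1],.081)[:,:2]))
p=P[140:300,165:470].reshape(-1,3);p=p[~np.isnan(p).any(1)];p=p[p[:,2]>.2];zd=np.median(p[:,2]);q=p[abs(p[:,2]-zd)<.006]
A=np.c_[q[:,:2],np.ones(len(q))];w=np.linalg.lstsq(A,q[:,2],rcond=None)[0];print("disc top z",zd,"tilt deg",np.degrees(w[:2]))
mask=abs(P[...,2]-zd)<.006
E=[]
for r in range(155,300,3):
    uu=np.where(mask[r,165:470])[0]+165
    if len(uu)>50:E+=[(uu[0],r),(uu[-1],r)]
E=np.array(E,float);print("lid",fit(plane(E[:,0],E[:,1],zd)[:,:2]))
print("pin",plane(np.array([317.]),np.array([145.]),zd+.051))
```

```text
[[110, 113, 116], [179, 183, 188], [30, 31, 32], [45, 45, 42], [45, 47, 46]]
[ 500  144  127  122 3099]
gasket z 0.08170871968391069 [0.0806487  0.08276122]
303 (array([0.6089, 0.1291]), np.float64(0.0547))
351 (array([0.6088, 0.1294]), np.float64(0.0625))
disc top z 0.31063774941420685 tilt deg [-0.32814232 -0.03132216]
lid (array([ 0.5976, -0.1188]), np.float64(0.0666))
pin [[ 0.52777152 -0.11882941  0.36163775]]
```

servo_tool(series=[-1.1, 5, 0, 0, 0, 0, 0, 0, 5.5, 0, 0, 0, 0, 0, 0, 5.5, 0, 0, 0, 0, 0, 0, 5, 0, 0, 0, 0, 0, 0, 3.0, 3, 0, 0, 0, 0, 0, 0.8, 5, 0, 0, 0, 0, 0, 0, 5, 0, 0, 0, 0, 0, 0, 3, 0, 0, 0, 0])

```text
time: 10.02
position: [0.6084, 0.1282, 0.1314]
orientation: [0.001, 1.0, -0.0, -0.002]
contact_force: [0.2, 0.3, -7.3]
finger_gap: 0.0137
grip_force: 30.0
```

servo_tool(series=[0, 0, 1.5, 0, 0, 0, 0, 0, 0, 0.5, 0, 0, 0, 0, 0, 0, 0, 0, 0, 0, 0, 0, 0, 0, 0, 0, 0, 0])

```text
time: 10.52
position: [0.6111, 0.1296, 0.1155]
orientation: [0.0, 1.0, 0.0, 0.001]
contact_force: [-0.4, -0.1, -7.2]
finger_gap: 0.0136
grip_force: 30.0
```

Run:
```python
from h import *
st();im,P,M,K=shot("top");np.savez("t3.npz",im=im,P=P,M=M,K=K)
```

```text
{'time': 10.525, 'joint_positions': [0.1899, 0.5154, 1.6854, -0.0, 0.9382, -1.38], 'joint_velocities': [0.0032, 0.0007, 0.0043, 0.0011, -0.0013, -0.0003], 'joint_torque': [-0.0814, -60.2181, -26.1355, -0.002, 0.1089, -0.0007], 'position': [0.6111, 0.1296, 0.1155], 'orientation': [0.0004, 1.0, 0.0002, 0.0012], 'contact_force': [-0.375, -0.0672, -7.2306], 'moment': [-0.0159, -0.0512, 0.0292], 'grip_force': 29.9989, 'finger_gap': 0.0136}
```

servo_tool(series=[0.15, -0.05, 1.5, 0, 0, 0, 0, 0, 0, 0.8, 0, 0, 0, 0, 0, 0, 0.5, 0, 0, 0, 0, 0, 0, 0, 0, 0, 0, 0])

```text
time: 11.08
position: [0.6081, 0.1289, 0.0853]
orientation: [0.0, 1.0, -0.0, -0.001]
contact_force: [-0.3, -0.6, -6.4]
finger_gap: 0.0137
grip_force: 30.0
```

servo_tool(series=[0, 0, 0.5, 0, 0, 0, 0, 0, 0, 0.3, 0, 0, 0, 0, 0, 0, 0.2, 0, 0, 0, 0, 0, 0, 0, 0, 0, 0, 0])

```text
time: 11.58
position: [0.6085, 0.1289, 0.0776]
orientation: [0.0, 1.0, -0.0, 0.0]
contact_force: [-6.6, -2.6, 7.2]
finger_gap: 0.0141
grip_force: 30.0
```

servo_tool(series=[0, 0, 0, 0, 0, 0, 5, 0, 0, 0, 0, 0, 0, 5, 0, 0, 0, 0, 0, 0, 5, 0, 0, -4, 0, 0, 0, 5, 0, 0, -5, 0, 0, 0, 5, 0, 0, -5, 0, 0, 0, 5, 0, 0, -5, 0, 0, 0, 5, 0, 0, 0, 0, 0, 0, 5])

```text
time: 12.58
position: [0.6112, 0.1295, 0.2709]
orientation: [0.0, 1.0, 0.001, 0.004]
contact_force: [0.3, -0.4, -0.9]
finger_gap: 0.0502
grip_force: 0.0
```

Run:
```python
from h import *
st();im,P,M,K=shot("wrist");save("w4.png",im);np.savez("w4.npz",im=im,P=P,M=M,K=K)
p=P.reshape(-1,3);r=np.hypot(p[:,0]-.6088,p[:,1]-.1293)
q=p[(r<.064)&(abs(p[:,2]-.094)<.008)]
for _ in range(3):
    A=np.c_[q[:,:2]-[.6088,.1293],np.ones(len(q))];w=np.linalg.lstsq(A,q[:,2],rcond=None)[0];q=q[abs(A@w-q[:,2])<.002]
print("top z",w[2],"tilt deg",np.degrees(w[:2]),len(q))
```

```text
{'time': 12.575, 'joint_positions': [0.1898, 0.3434, 1.5639, 0.0, 1.2256, -1.3802], 'joint_velocities': [0.0006, 0.0544, 0.0738, 0.0009, -0.0371, -0.0003], 'joint_torque': [0.014, -53.9993, -31.1518, -0.0005, 0.4916, -0.0], 'position': [0.6112, 0.1295, 0.2709], 'orientation': [0.0004, 1.0, 0.0008, 0.0043], 'contact_force': [0.3443, -0.3947, -0.8948], 'moment': [0.0323, 0.0032, -0.0135], 'grip_force': 0.0, 'finger_gap': 0.0502}
top z 0.09365945099059568 tilt deg [-0.0707933   0.04947492] 11952
```

View pics/w4.png

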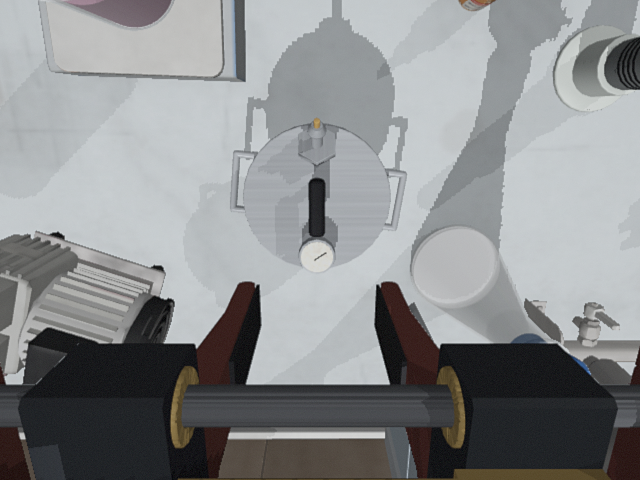

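The lid is down and level, with its disc top at 0.0937 m and tilt under 0.1°. The pin tip is at (317,121) and the handle runs from (317,180) to (317,235). Next, move over the pump.

servo_tool(series=[2.4, 5.5, -0.6, 0, 0, 0, 8.78, 2.4, 5.5, -0.6, 0, 0, 0, 8.78, 2.4, 5.5, -0.6, 0, 0, 0, 8.78, 2.4, 5.5, -0.6, 0, 0, 0, 8.78, 2.4, 5.5, -0.6, 0, 0, 0, 8.78, 0.3, 1.1, 0, 0, 0, 0, 8.78, 0, 0, 0, 0, 0, 0, 8.78, 0, 0, 0, 0, 0, 0, 8.78])

```text
time: 13.62
position: [0.4861, 0.4135, 0.295]
orientation: [0.001, 1.0, -0.001, -0.001]
contact_force: [-0.0, -0.2, 1.0]
finger_gap: 0.0878
grip_force: 0.0
```

Run:
```python
from h import *
st();im,P,M,K=shot("wrist");save("w5.png",im);np.savez("w5.npz",im=im,P=P,M=M,K=K)
p=P.reshape(-1,3);p=p[np.hypot(p[:,0]-.488,p[:,1]-.415)<.05]
t=p[p[:,2]>.155];print("top",len(t),(t.min(0)+t.max(0))/2,t.max(0)-t.min(0),np.median(t,0))
def fit(q):
    A=np.c_[2*q,np.ones(len(q))];w=np.linalg.lstsq(A,(q**2).sum(1),rcond=None)[0];return w[:2].round(4),np.sqrt(w[2]+w[:2]@w[:2]).round(4)
for a,b in((.12,.155),(.095,.115),(.06,.08)):
    q=p[(p[:,2]>a)&(p[:,2]<b)];
    if len(q)>20: print(a,len(q),fit(q[:,:2]))
```

```text
{'time': 13.625, 'joint_positions': [0.6865, 0.3512, 1.4977, -0.0004, 1.2946, -0.8821], 'joint_velocities': [-0.0097, -0.0079, -0.0031, 0.0017, 0.0003, 0.0013], 'joint_torque': [0.8902, -53.3219, -30.9587, 0.0702, 0.0613, -0.0022], 'position': [0.4861, 0.4135, 0.295], 'orientation': [0.001, 1.0, -0.0007, -0.0006], 'contact_force': [-0.0254, -0.1972, 0.9972], 'moment': [-0.0055, -0.0056, 0.042], 'grip_force': 0.0, 'finger_gap': 0.0878}
top 37457 [0.48116436 0.41499459 0.29314596] [0.04786302 0.09714452 0.27609577] [0.46551666 0.41831697 0.41845252]
0.12 251 (array([0.49  , 0.4191]), np.float64(0.0157))
0.095 598 (array([0.4892, 0.4191]), np.float64(0.0196))
0.06 95 (array([0.4904, 0.4192]), np.float64(0.0228))
```

View pics/w5.png

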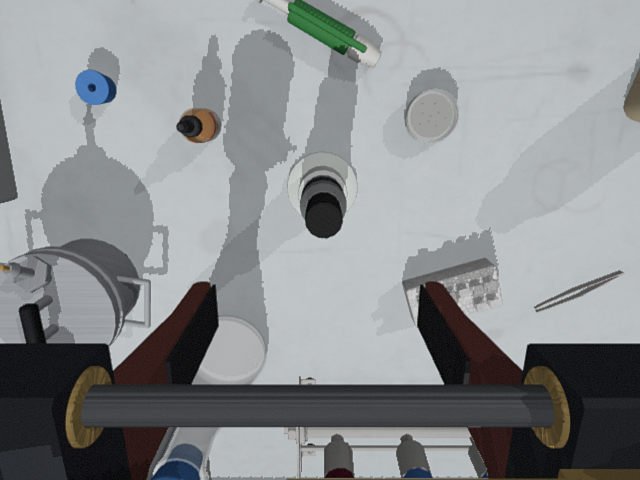

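The pump stands clear at (323,215), with its axis at about (0.490, 0.419). The stopper is at (95,87) and the dropper at (198,126). Descending onto the grip.

servo_tool(series=[-0.4, 0.55, 3, 0, 0, 0, 8.78, 0, 0, 5, 0, 0, 0, 8.78, 0, 0, 5, 0, 0, 0, 8, 0, 0, 4, 0, 0, 0, 7, 0, 0, 2.5, 0, 0, 0, 6, 0, 0, 0.4, 0, 0, 0, 6, 0, 0, 0, 0, 0, 0, 6])

```text
time: 14.55
position: [0.4906, 0.4201, 0.0977]
orientation: [0.001, 1.0, 0.0, 0.0]
contact_force: [-0.2, -0.9, 1.1]
finger_gap: 0.06
grip_force: 0.0
```

Run:
```python
from h import *
st();im,P,M,K=shot("wrist");T=np.array(observe()["position"])
p=P.reshape(-1,3)
for s in(-1,1):
    q=p[(abs(p[:,0]-T[0]+.01)<.004)&((p[:,1]-T[1])*s>.02)&((p[:,1]-T[1])*s<.06)&(p[:,2]>.08)];print(len(q),np.percentile(q[:,2],[0,.5,2]).round(4), q[q[:,2]<q[:,2].min()+.01].mean(0).round(4))
b=p[(np.hypot(p[:,0]-.49,p[:,1]-.419)<.03)&(p[:,2]>.155)&(p[:,2]<.17)];print("top",len(b),np.median(b,0),b.min(0),b.max(0))
```

```text
{'time': 14.55, 'joint_positions': [0.6898, 0.5669, 1.6424, -0.0001, 0.9317, -0.879], 'joint_velocities': [0.0066, -0.0191, -0.0125, 0.002, -0.0013, 0.0009], 'joint_torque': [-0.0997, -57.7222, -23.0519, 0.0232, 0.0498, -0.003], 'position': [0.4906, 0.4201, 0.0977], 'orientation': [0.0009, 1.0, 0.0002, 0.0003], 'contact_force': [-0.2495, -0.8571, 1.1267], 'moment': [0.0002, -0.0261, -0.0004], 'grip_force': 0.0, 'finger_gap': 0.06}
4643 [0.0819 0.0904 0.1097] [0.4802 0.399  0.0873]
4456 [0.0835 0.1274 0.1303] [0.4844 0.4407 0.0835]
top 6407 [0.48780304 0.41794427 0.16245895] [0.473977   0.39008947 0.15500552] [0.50576893 0.43447004 0.16997917]
```

servo_tool(series=[0, -0.05, 0.5, 0, 0, 0, 6, 0, 0, 0, 0, 0, 0, 4, 0, 0, 0, 0, 0, 0, 2, 0, 0, 0, 0, 0, 0, 0, 0, 0, 0, 0, 0, 0, 0, 0, 0, 0, 0, 0, 0, 0])

```text
time: 15.35
position: [0.4898, 0.4201, 0.0921]
orientation: [0.0, 1.0, 0.0, 0.0]
contact_force: [-0.1, -0.5, 0.9]
finger_gap: 0.0317
grip_force: 30.0
```

servo_tool(series=[0, 0, -3, 0, 0, 0, 0, 0, 0, -4, 0, 0, 0, 0, 0, 0, -5, 0, 0, 0, 0, 0, 0, -5, 0, 0, 0, 0, 0, 0, -4, 0, 0, 0, 0, 0, 0, 0, 0, 0, 0, 0])

```text
time: 16.1
position: [0.4909, 0.4212, 0.3051]
orientation: [0.0, 1.0, 0.002, 0.002]
contact_force: [0.9, 0.8, -3.2]
finger_gap: 0.0319
grip_force: 29.9
```

Run:
```python
from h import *
st();s=observe();T=np.array(s["position"])
for n in("side","top"):
    im,P,M,K=shot(n);save("p_"+n+".png",im);np.savez("p_"+n+".npz",im=im,P=P,M=M,K=K)
    # pump surface points per height slice; circle of known radius fit
    p=P.reshape(-1,3);p=p[(np.hypot(p[:,0]-T[0],p[:,1]-T[1])<.04)]
    for a in np.arange(.19,.33,.01):
        q=p[(p[:,2]>a)&(p[:,2]<a+.01)]
        if len(q)>25:
            A=np.c_[2*q[:,:2],np.ones(len(q))];w=np.linalg.lstsq(A,(q[:,:2]**2).sum(1),rcond=None)[0];print(n,a.round(3),len(q),(w[:2]-T[:2]).round(4),np.sqrt(w[2]+w[:2]@w[:2]).round(4))
```

```text
{'time': 16.1, 'joint_positions': [0.6907, 0.3535, 1.4718, 0.0001, 1.3103, -0.8795], 'joint_velocities': [0.001, 0.0496, 0.077, -0.0005, -0.0303, 0.001], 'joint_torque': [0.0103, -58.1701, -34.0314, 0.0341, 0.5298, -0.0008], 'position': [0.4909, 0.4212, 0.3051], 'orientation': [0.0003, 1.0, 0.002, 0.0023], 'contact_force': [0.8726, 0.789, -3.209], 'moment': [0.0738, 0.0113, -0.0333], 'grip_force': 29.9463, 'finger_gap': 0.0319}
side 0.22 87 [0.0004 0.0002] 0.0149
side 0.23 67 [0.0004 0.001 ] 0.0127
side 0.24 60 [0.0002 0.0014] 0.0124
side 0.26 51 [-0.0001  0.0013] 0.0206
side 0.27 102 [0.0001 0.0011] 0.0214
side 0.28 105 [0.0003 0.0009] 0.0216
side 0.29 114 [0.0002 0.001 ] 0.0218
side 0.3 117 [-0.0001  0.0012] 0.0214
side 0.31 116 [0.0002 0.001 ] 0.0216
side 0.32 200 [0.0001 0.0022] 0.0187
side 0.33 39 [0.0006 0.0106] 0.0154
top 0.22 63 [-0.0045 -0.004 ] 0.0136
top 0.23 27 [-0.0039 -0.0039] 0.0123
top 0.27 38 [-0.0056 -0.0056] 0.0189
top 0.28 36 [-0.0052 -0.0052] 0.0193
top 0.29 35 [-0.0062 -0.0075] 0.0172
top 0.3 44 [-0.0059 -0.0067] 0.0174
top 0.31 38 [-0.0094 -0.013 ] 0.0107
```

The pump sits straight in the gripper and on the tool axis, with the mouth 84 mm ahead of the TCP. Moving to the pre-approach pose with the 30° tilt.

servo_tool(series=[0.3, -5.5, 0.5, 0, 0, 0, 0, 0.3, -5.5, 1, 0, 0, 0, 0, 0.3, -5.5, 1, 0, 0, 0, 0, 0.3, -5.5, 1, 0, 0, 0, 0, 0.3, -5.2, 1, 0, 0, 0, 0, 0, -2, 0.8, 0, -10, 0, 0, 0, 0, 0, 0, -10, 0, 0, 0, 0, 0, 0, -10, 0, 0])

```text
time: 17.2
position: [0.4725, 0.1272, 0.2467]
orientation: [0.001, 0.966, -0.0, 0.259]
contact_force: [1.0, -1.4, -3.4]
finger_gap: 0.0316
grip_force: 30.0
```

servo_tool(series=[0, 0, 0, 0, 0, 0, 0, 0, 0, 0, 0, 0, 0, 0, 0, 0, 0, 0, 0, 0, 0])

```text
time: 17.58
position: [0.4762, 0.1285, 0.2496]
orientation: [0.001, 0.966, -0.0, 0.259]
contact_force: [0.1, 0.3, -2.3]
finger_gap: 0.0314
grip_force: 30.0
```

Run:
```python
from h import *
st();o=np.zeros((600,640,3),np.uint8)
for i,n in enumerate(("wrist","side","top")):
    im,P,M,K=shot(n);np.savez("q_"+n+".npz",im=im,P=P,M=M,K=K)
    if n=="wrist": o=np.zeros((600,800,3),np.uint8);o[:300,:400]=cv2.resize(im,(400,300))
    elif n=="side": o[:300,400:]=cv2.resize(im[215:305,220:340],(400,300),interpolation=2);
    else: o[300:,:400]=cv2.resize(im[150:240,210:330],(400,300),interpolation=2)
w=np.load("q_wrist.npz")["im"];o[300:,400:]=cv2.resize(w[0:240,160:480],(400,300),interpolation=2)
save("q.png",o);print(R.from_quat(observe()["orientation"]).as_matrix().round(4).tolist())
```

```text
{'time': 17.575, 'joint_positions': [0.361, -0.052, 2.2064, -0.3631, 0.5213, -0.9351], 'joint_velocities': [-0.0001, -0.0054, 0.006, -0.013, -0.0084, 0.013], 'joint_torque': [0.1269, -25.4355, -28.3184, -0.7156, -1.9567, -0.0434], 'position': [0.4762, 0.1285, 0.2496], 'orientation': [0.0007, 0.966, -0.0001, 0.2585], 'contact_force': [0.1286, 0.2729, -2.3389], 'moment': [0.0243, 0.631, -0.0069], 'grip_force': 29.9977, 'finger_gap': 0.0314}
[[-0.8662, 0.0014, 0.4997], [0.0012, 1.0, -0.0007], [-0.4997, 0.0, -0.8662]]
```

View pics/q.png

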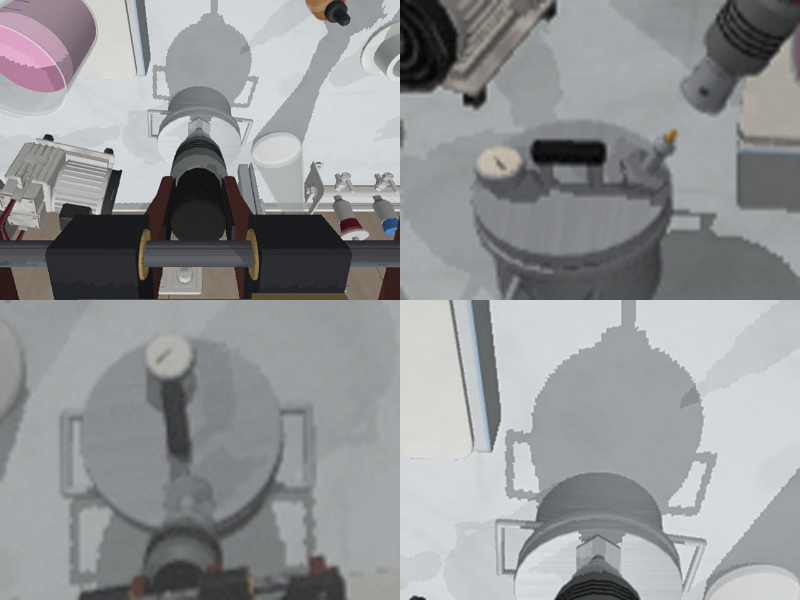

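The side crop shows the pin tip at (674,132) and the coupler mouth at about (698,102), lined up along the nipple's lean. I'll compare these with model projections.

Run:
```python
from h import *
def proj(n,X):
    D=np.load(n+".npz");M,K=D["M"],D["K"];c=(np.array(X)-M[:3,3])@M[:3,:3];return (K[:2,:2]@(c[:2]/c[2])+K[:2,2]).round(1)
C=np.array([.6088,.1293,.0937]);n=np.array([-.5,0,.866]);tip=C+[-.068,0,.043];pin=tip+.008*n
s=observe();Rm=R.from_quat(s["orientation"]).as_matrix();T=np.array([.4762,.1285,.2496]);mouth=T+.084*Rm[:,2]
print("tip",tip,"pin w4",proj("w4",pin),"seen 317,121; side",proj("q_side",pin),"seen 302.2,254.6")
print("mouth",mouth,"side",proj("q_side",mouth),"handle side",proj("q_side",C+[0,0,.029]),"seen",(220+170/3.333,215+152/3.333))
print("gauge top w4",proj("w4",C+[.048,0,.020]),"seen 317,255; handle w4",proj("w4",C+[0,0,.036]),"seen 317,208")
# depth points of coupler in side image
D=np.load("q_side.npz");P=D["P"].reshape(-1,3);d=P-mouth;a=-(d@Rm[:,2]);e=d+np.outer(a,Rm[:,2]);r=np.linalg.norm(e,axis=1)
for lo in np.arange(-.012,.13,.012):
    m=(a>lo)&(a<lo+.012)&(r<.03)
    if m.sum()>8:
        x=e[m]@Rm[:,0];y=e[m]@Rm[:,1];print("ax",lo.round(3),m.sum(),"tx med",((x.min()+x.max())/2).round(4),"rng",(x.max()-x.min()).round(4),"ymax",np.percentile(y,95).round(4))
# nipple points in side / w4
for f in("q_side","w4"):
    P=np.load(f+".npz")["P"].reshape(-1,3);d=P-tip;a=d@n;e=d-np.outer(a,n);r=np.linalg.norm(e,axis=1)
    for lo in(-.024,-.018,-.012,-.006,0):
        m=(a>lo)&(a<lo+.006)&(r<.015)
        if m.sum()>3:
            x=e[m]@[.866,0,.5];y=e[m][:,1];print(f,lo,m.sum(),"x mid",((x.min()+x.max())/2).round(4),"y",y.min().round(4),y.max().round(4))
```

```text
tip [0.5408 0.1293 0.1367] pin w4 [315.9 119. ] seen 317,121; side [302.1 254.4] seen 302.2,254.6
mouth [0.51817409 0.12844161 0.17683894] side [310.1 242.9] handle side [270.4 260.5] seen (271.005100510051, 260.6045604560456)
gauge top w4 [316.1 256.5] seen 317,255; handle w4 [316.  208.8] seen 317,208
ax 0.0 68 tx med 0.0008 rng 0.0322 ymax 0.0172
ax 0.012 60 tx med -0.0004 rng 0.0268 ymax 0.0154
ax 0.024 55 tx med -0.0005 rng 0.0258 ymax 0.0165
ax 0.036 37 tx med -0.002 rng 0.0387 ymax 0.0244
ax 0.048 98 tx med -0.0012 rng 0.042 ymax 0.0235
ax 0.06 103 tx med -0.001 rng 0.0431 ymax 0.0248
ax 0.072 102 tx med -0.0008 rng 0.045 ymax 0.025
ax 0.084 106 tx med -0.0006 rng 0.0444 ymax 0.0249
ax 0.096 137 tx med -0.0008 rng 0.0437 ymax 0.0232
ax 0.108 61 tx med -0.0038 rng 0.0269 ymax 0.0274
ax 0.12 83 tx med -0.0029 rng 0.0274 ymax 0.0271
q_side -0.024 11 x mid 0.0016 y 0.0006 0.0099
q_side -0.018 7 x mid 0.0012 y -0.0008 0.0062
q_side -0.012 11 x mid 0.0009 y 0.0025 0.01
q_side -0.006 18 x mid 0.0022 y -0.0035 0.0097
q_side 0 8 x mid 0.0012 y -0.0004 0.0039
w4 -0.024 39 x mid 0.0042 y -0.0041 0.005
w4 -0.018 29 x mid 0.0043 y -0.004 0.0049
w4 -0.012 31 x mid 0.0014 y -0.007 0.0071
w4 -0.006 175 x mid 0.0021 y -0.0062 0.0079
w4 0 49 x mid 0.0014 y -0.0037 0.0046
```

servo_tool(series=[0, 0.05, 1.5, 0, 0, 0, 0, 0, 0, 1.5, 0, 0, 0, 0, 0, 0, 1, 0, 0, 0, 0, 0, 0, 0.7, 0, 0, 0, 0, 0, 0, 0.5, 0, 0, 0, 0, 0, 0, 0, 0, 0, 0, 0])

```text
time: 18.48
position: [0.5005, 0.1285, 0.2037]
orientation: [0.0, 0.966, -0.0, 0.259]
contact_force: [-1.0, -0.2, -3.6]
finger_gap: 0.0314
grip_force: 30.0
```

```bash
cat > ax.py <<'E'
from h import *
s=observe();Rm=R.from_quat(s["orientation"]).as_matrix();T=np.array(s["position"]);tip=np.array([.5408,.1295,.1367]);n=np.array([-.5,0,.866])
d=T+.084*Rm[:,2]-tip;print("axial",(d@n).round(4),"in tool x,y",(d@Rm[:,0]).round(4),(d@Rm[:,1]).round(4),"force tool",(Rm.T@np.array(s["contact_force"])).round(1),"mom",np.round(s["moment"],2),"gap",s["finger_gap"],"tz",Rm[:,2].round(4),s["time"])
E
python3 ax.py
```

```text
axial -0.0058 in tool x,y 0.0014 -0.001 force tool [ 2.7 -0.2  2.6] mom [0.02 0.66 0.02] gap 0.03139682688789198 tz [ 4.996e-01 -6.000e-04 -8.663e-01] 18.475
```

servo_tool(series=[-0.05, 0.05, 0.4, 0, 0, 0, 0, 0, 0, 0.4, 0, 0, 0, 0, 0, 0, 0.4, 0, 0, 0, 0, 0, 0, 0.3, 0, 0, 0, 0, 0, 0, 0, 0, 0, 0, 0])

```text
time: 19.1
position: [0.5084, 0.1291, 0.1908]
orientation: [0.0, 0.966, -0.0, 0.259]
contact_force: [1.9, 1.6, -4.9]
finger_gap: 0.0317
grip_force: 30.0
```

```bash
python3 ax.py
```

```text
axial -0.021 in tool x,y 0.0011 -0.0005 force tool [0.8 1.6 5.2] mom [0.38 0.41 0.15] gap 0.03174913777881747 tz [ 4.994e-01 -5.000e-04 -8.663e-01] 19.1
```

servo_tool(series=[-0.05, 0.03, 0.3, 0, 0, 0, 0, 0, 0, 0.3, 0, 0, 0, 0, 0, 0, 0.2, 0, 0, 0, 0, 0, 0, 0, 0, 0, 0, 0])

```text
time: 19.6
position: [0.5128, 0.1293, 0.1845]
orientation: [0.0, 0.966, -0.0, 0.259]
contact_force: [-2.8, -1.6, 2.6]
finger_gap: 0.0317
grip_force: 30.0
```

```bash
python3 ax.py
```

```text
axial -0.0286 in tool x,y 0.0004 -0.0003 force tool [ 1.1 -1.6 -3.7] mom [-0.32  0.46 -0.2 ] gap 0.031728505961008284 tz [ 4.998e-01 -6.000e-04 -8.661e-01] 19.6
```

servo_tool(series=[0, 0, 0.15, 0, 0, 0, 0, 0, 0, 0.1, 0, 0, 0, 0, 0, 0, 0, 0, 0, 0, 0])

```text
time: 19.98
position: [0.5142, 0.1295, 0.1839]
orientation: [0.0, 0.966, 0.0, 0.26]
contact_force: [-17.4, -1.1, 23.4]
finger_gap: 0.0314
grip_force: 30.0
```

```bash
python3 ax.py
```

```text
axial -0.0299 in tool x,y -0.0007 0.0 force tool [  3.3  -1.1 -29. ] mom [-0.36  0.95 -0.21] gap 0.03144326038865153 tz [ 0.5018  0.     -0.865 ] 19.975
```

The pump is at the hard stop: axial −29.9 mm and about 31 N. Easing off slightly, then checking that the lid is flush.

servo_tool(series=[0, 0, -0.04, 0, 0, 0, 0, 0, 0, 0, 0, 0, 0, 0, 0, 0, 0, 0, 0, 0, 0, 0, 0, 0, 0, 0, 0, 0])

```text
time: 20.48
position: [0.514, 0.1295, 0.1839]
orientation: [0.0, 0.966, 0.0, 0.26]
contact_force: [-13.7, -1.3, 18.5]
finger_gap: 0.0316
grip_force: 30.0
```

```bash
python3 ax.py
python3 - <<'E'
from h import *
a=[shot(n) for n in("wrist","side","top")]
for im,P,M,K in a:
    p=P.reshape(-1,3);r=np.hypot(p[:,0]-.6088,p[:,1]-.1293);q=p[(r<.064)&(abs(p[:,2]-.094)<.006)]
    for _ in range(3):
        A=np.c_[q[:,:2]-[.6088,.1293],np.ones(len(q))];w=np.linalg.lstsq(A,q[:,2],rcond=None)[0];q=q[abs(A@w-q[:,2])<.003]
    print("lid z",w[2].round(4),"tilt",np.degrees(w[:2]).round(2),len(q))
s=a[1][0];o=np.zeros((600,800,3),np.uint8);o[:]=cv2.resize(s[205:325,210:370],(800,600),interpolation=2);save("f.png",o)
E
```

```text
axial -0.0298 in tool x,y -0.0005 0.0 force tool [  2.6  -1.3 -22.9] mom [-0.3   0.81 -0.14] gap 0.03159223307687674 tz [ 0.5015  0.     -0.8652] 20.475
lid z 0.0934 tilt [-0.06  0.04] 5304
lid z 0.0941 tilt [0.18 0.11] 1063
lid z 0.0939 tilt [-0.1   0.06] 1668
```

View pics/f.png

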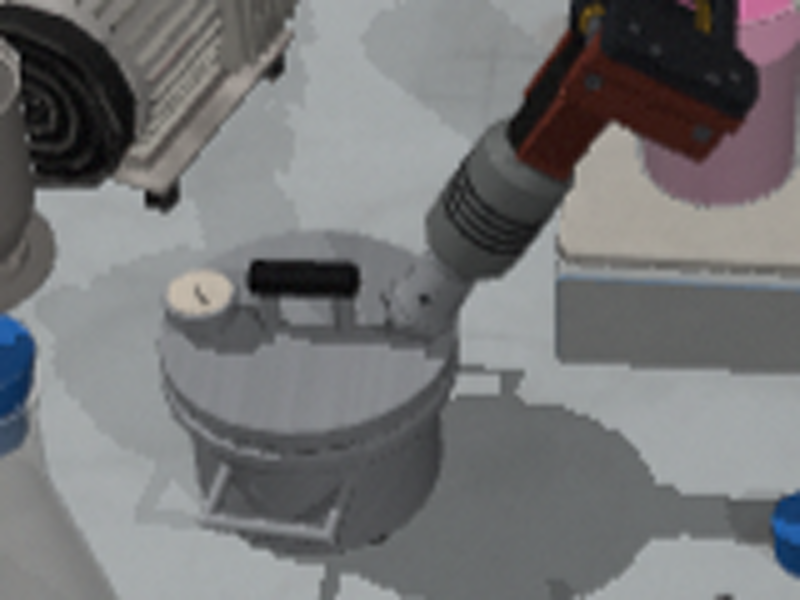

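The side crop shows the coupler seated down on the collar at about (430,300), with the lid flush and about 25 N of steady push. Handing in.

```bash
python3 -c "
from plant import sign_off;print(sign_off())"
```

```text
the job is handed in; nothing more can be done
None
```

The job is handed in at 20.5 s: the lid lies flush on the gasket, and the pump is held pressed home on the nipple at about 25 N, with the coupler at its hard stop; my first grasp at the lid handle closed just above the bar without moving the lid, and I saw no bystander shift but did not re-measure them.

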